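# Charge a grinding jar through a spring-gated ball dispenser

## Robot

A 6-joint arm with a two-finger parallel gripper is mounted at the origin on the work surface. World frame = base frame: x ahead of the robot, y to its left, z up, the work surface at z = 0. Lengths are in mm, angles in rad, forces in N, time in s.
With the tool pointing down it reaches from about 350 to 875 mm from the base axis. Payload 4.2 kg.
Tool frame: the origin (TCP) lies between the finger pads; the fingertips stand 25 mm ahead of it and the grasp point (between the pads) lies 6 mm ahead of it; z points along the fingers, y is the line along which they close (so a half turn about z gives the same grasp; the last joint's range is limited). The gripper opens to 85 mm and grips with 20 to 120 N. Pads are 22 mm wide; open, the fingers measure 114 mm over their backs; the gripper's body (76 mm by 85 mm) begins 54 mm behind the grasp point. The pads swing forward as they close: fully open they stand 13 mm farther back than shut.
Start: joints at [1.568, 0.385, 0.008, 0, -1.194, -0.259], TCP at [161.73, 603.691, 256.312] pointing down, gripper open.
Joint ranges: [-3.14, 3.14], [-1.21, 2.06], [-1.07, 1.41], [-3.16, 2.05], [-2.99, -0.16], [-3.1, 3.1]. Speed limits (rad/s): [2.79, 2.79, 3.14, 3.14, 3.14, 3.14].

## Interface

Orientations are given as a unit quaternion [x, y, z, w].
In Python, from bench import arm gives the robot as it stands.
- The arm moves only by the shell command python3 -m pendant 'ROWS'. ROWS is JSON, a list of rows, each a list of 7 numbers: the shift along the tool's x, y, z in m, then the turn, a rotation vector about the tool's x, y, z in degrees, then the finger opening in m, from 0 to 0.0854. In form: [[x, y, z, wx, wy, wz, fingers], ...]. A call has 1 to 12 rows; each row shifts and turns the commanded pose from where the row before left it, along the tool's axes as they then stand; what a row does not reach is not made up. A row lasts 1/10 s, in which the tool goes at most 50 mm and 8.59 degrees, less where a joint would pass 70% of its speed; a pose out of reach is approached as far as the arm can. A call is refused whole if a number of a shift passes 0.05 or a number of a turn 8.59, either way. A call with a gripper value outside its range is refused whole. The fingers move at their own pace and stop on an object; the grip force is fixed at half the most. Time passes only in rows, so rows that do not move let the fingers close. It gives the time, the measured TCP pose, the force, the opening and the grip force at its end, in the units of the state.
- arm.read_state(): the state, without advancing time (a new reading comes with each control period).
- arm.get_image(name): name is "side" or "top" or "wrist"; returns a dict with "image" (480x640x3 uint8, red, green, blue), "fx", "fy", "cx", "cy" (pixels), "k1" (the pictures are not rectified: a ray, as slopes to the right and down, at radius r is drawn at 1 + k1 r^2 times it, then the intrinsics apply), "xyz" and "rotation" of the camera in the world. Camera axes: x right, y down, z forward; pixel columns grow to the right and rows downward; lengths in mm; the calibration is good to about 2 mm. A picture is of the moment at which its call begins. There is no depth.
- arm.job_done(): hands the job in; it is judged then, once.
The state is a dict: "clock": time; "joints": joint angles; "joint_vel": joint speeds; "joint_efforts": joint torques, N m; "position": TCP position; "ee_rot": TCP orientation; "contact_force": force on the tool from outside, world axes, zero at the start; "wrist_torque": the same for the moment, N m; "gripper_width": finger opening in mm; "grasp_force": force on a finger pad.
Only numpy, scipy, OpenCV 4.12 (cv2) and the standard library are available. Lean on these libraries where they do the work, as an engineer would, in place of code of your own. Each camera call takes 0.05 s, during which the arm holds its last target. There are 200 camera calls.

## Task

Charge the grinding jar: pick up the steel scoop that holds the six white grinding balls, tip all six into the square hopper of the dispenser without touching the balls with the fingers, and set the scoop back down upright on the bench. Then pull the dispenser's spring-return gate out by its upright black tab until the tab is level with the pointer of the clip on the rail beside it, so that the balls run down the chute into the jar, and finish the program still holding the gate there: do not let go. Leave the clip where it is set, and leave the empty scoop and the other things on the bench alone.

Things in the scene. Friction and masses are not known exactly. Their poses are not given: they have to be found in the camera images.
- scoop: Steel scoop holding the balls, 113 mm long (x), 46 mm wide (y), loose, 160 g empty. Origin: underside, below the trough; z up. Trough floor 3 mm thick, inside x -28 to +30, 40 mm wide; side walls 35 mm high. At -x the floor rises as a lip sloping 35 degrees; at +x stands an upright grip plate, x 30 to 39, 85 mm tall. At the start the lip points towards the robot, within 25 degrees.
- scoop_grip (a point): Where to grip the scoop: middle of the flat upright grip plate (9 mm thick along x, 46 mm wide along y, top 85 mm up), 66 mm above the scoop's underside and 34.5 mm to +x of its origin. Pinch the plate from above across its thickness (fingers closing along the scoop's x), above the 35 mm side walls. Axes as the scoop's.
- scoop_lip (a point): Middle of the scoop's lip edge, 74 mm to -x of its origin and 35 mm above its underside. The lip's slope runs from (x -28, z 3) to this edge; the balls roll out over it when this end is tipped down by 50 degrees or more (63 empties it surely).
- spare_scoop: A second scoop, the same in shape and size, but empty; it is the one without balls and may stand in either of the two places. A bystander.
- ball0_center (a point): Centre of one of the six white ceramic grinding balls, 18 mm in diameter, about 18 g each; all lie in the trough of the scoop at the start.
- ball1_center (a point): Centre of another of the six white ceramic grinding balls, 18 mm in diameter, about 18 g each; all lie in the trough of the scoop at the start.
- ball2_center (a point): Centre of another of the six white ceramic grinding balls, 18 mm in diameter, about 18 g each; all lie in the trough of the scoop at the start.
- ball3_center (a point): Centre of another of the six white ceramic grinding balls, 18 mm in diameter, about 18 g each; all lie in the trough of the scoop at the start.
- ball4_center (a point): Centre of another of the six white ceramic grinding balls, 18 mm in diameter, about 18 g each; all lie in the trough of the scoop at the start.
- ball5_center (a point): Centre of another of the six white ceramic grinding balls, 18 mm in diameter, about 18 g each; all lie in the trough of the scoop at the start.
- dispenser: Ball dispenser, fixed: grey stand with a square aluminium hopper, 118 x 118 mm outside, rim 206 mm above the bench. Origin on the bench under the hopper's centre; x points to the jar (roughly away from the robot), z up; the gate pulls out along -y (roughly to the robot's right). The hopper slopes to a 64 x 44 mm throat shut by the gate. A post at x 40, y -209 mm carries the clip rail's end.
- hopper_mouth (a point): Centre of the hopper's square mouth, at rim height (206 mm above the bench); the opening is 110 mm by 110 mm at the rim. Axes as the dispenser's.
- jar_floor (a point): Centre of the inner floor of the grinding jar: an open steel jar fixed in its seat at the chute's foot, 110 mm to +x of the dispenser's origin, 100 mm wide at the rim, rim 72 mm above the bench, inner floor 16 mm above the bench.
- gate (a joint): How far the gate slide is pulled out along the dispenser's -y, m: 0 = shut, 0.085 = end stop, which is beyond the clip. A spring pulls it shut with 4 N at 0 and 80 N/m more as it is drawn (8 to 10 N at the clip). The balls lie on it, fall from about 0.02 on, and all have dropped at 0.042 or more.
- gate_tab (a point): Where to grip the gate: middle of its upright black tab, 30 mm wide (dispenser x), 10 mm thick (y), from 145 to 195 mm above the bench; the point is 175 mm up, 125 mm to -y of the dispenser's origin when shut, 61 mm clear of the hopper. Pinch from above across its thickness (fingers along y); a flat strip, top 145 mm up, joins its foot on the hopper's side. Axes as the dispenser's.
- clip (a joint): Setting of the clip on its rail, m: the gate value at which the tab is level with the pointer (from 0.046 to 0.070). A stiff friction clip; not to be moved.
- clip_pointer (a point): Tip of the clip's upright black pointer (4 mm thick), 151 mm above the bench, on a rail 117 to 125 mm up, 36 mm to +x of the line on which the tab travels. The gate is at the mark when the middle of the tab has the same y as this in the dispenser's frame. Axes as the dispenser's.
- reagent_bottle: Bystander: amber bottle, 60 mm wide, 150 mm tall, loose. Origin at its foot.
- jar_lid: Bystander: round steel lid, 104 mm wide, 30 mm tall with its knob, loose. Origin at its underside.
- cassette: Bystander: small black cassette, 50 x 35 x 22 mm, loose. Origin at its underside.
- weight: Bystander: brass balance weight, 28 mm wide, 45 mm tall, loose. Origin at its foot.
- tube_rack: Bystander: white rack of capped tubes, 100 x 160 mm, 84 mm tall, fixed. Origin at its foot.

How it is judged (in metres and radians):
On the way, in this order (a step that is already met when the one before it is completed fails the run):
1. all six balls lie in the hopper, with the gate shut (x of ball0_center in the frame of hopper_mouth between -0.057 and 0.057 m and y of ball0_center in the frame of hopper_mouth between -0.057 and 0.057 m and z of ball0_center in the frame of hopper_mouth between -0.07 and 0.012 m and x of ball1_center in the frame of hopper_mouth between -0.057 and 0.057 m and y of ball1_center in the frame of hopper_mouth between -0.057 and 0.057 m and z of ball1_center in the frame of hopper_mouth between -0.07 and 0.012 m and x of ball2_center in the frame of hopper_mouth between -0.057 and 0.057 m and y of ball2_center in the frame of hopper_mouth between -0.057 and 0.057 m and z of ball2_center in the frame of hopper_mouth between -0.07 and 0.012 m and x of ball3_center in the frame of hopper_mouth between -0.057 and 0.057 m and y of ball3_center in the frame of hopper_mouth between -0.057 and 0.057 m and z of ball3_center in the frame of hopper_mouth between -0.07 and 0.012 m and x of ball4_center in the frame of hopper_mouth between -0.057 and 0.057 m and y of ball4_center in the frame of hopper_mouth between -0.057 and 0.057 m and z of ball4_center in the frame of hopper_mouth between -0.07 and 0.012 m and x of ball5_center in the frame of hopper_mouth between -0.057 and 0.057 m and y of ball5_center in the frame of hopper_mouth between -0.057 and 0.057 m and z of ball5_center in the frame of hopper_mouth between -0.07 and 0.012 m and value of joint gate below 0.008 m), for 0.2 s.
2. the scoop stands upright on the bench and is let go (height (world z) of scoop below 0.008 m and angle between scoop's own z axis and vertical below 0.1 rad and contact force between the fingers and scoop below 0.2 N), for 0.2 s.
3. the fingers hold the gate with its tab level with the clip's pointer (y of gate_tab in the frame of clip_pointer between -0.006 and 0.006 m and contact force between the fingers and gate above 3 N), for 0.2 s.
At the end, for the whole second after the job is handed in: The fingers are still holding the gate (over 3 N of contact, nothing else propping it), at rest, its tab within 6 mm of level with the clip's pointer; all six balls are in the grinding jar; the scoop stands upright on the bench, let go (all of step 2 and all of step 3 and horizontal distance between each of ball0_center, ball1_center, ball2_center, ball3_center, ball4_center, ball5_center and jar_floor below 0.048 m and z of each of ball0_center, ball1_center, ball2_center, ball3_center, ball4_center, ball5_center in the frame of jar_floor below 0.055 m and velocity of joint gate between -0.01 and 0.01 m/s and contact force between gate and scoop below 0.1 N and contact force between gate and spare_scoop below 0.1 N); the arm keeps its last pose, push and grip.
It fails at once if a ball touched with the fingers (contact force between the fingers and ball0 above 0.5 N or contact force between the fingers and ball1 above 0.5 N or contact force between the fingers and ball2 above 0.5 N or contact force between the fingers and ball3 above 0.5 N or contact force between the fingers and ball4 above 0.5 N or contact force between the fingers and ball5 above 0.5 N).
It fails at once if the clip is shifted by more than 4 mm (distance of clip_pointer from where it was at the start of the episode above 0.004 m).
It fails at once if the empty scoop or another bystander is pushed more than 25 mm or tipped over (distance of any of spare_scoop, reagent_bottle, jar_lid, cassette, weight from where it was at the start of the episode above 0.025 m or angle between any of spare_scoop, reagent_bottle, jar_lid, cassette, weight's own z axis and vertical above 0.5 rad).
It also fails if it takes over 67 s, if anything falls off the work surface, if the arm or the gripper's body presses on something with over 40 N, if the wrist force passes 120 N, or if a joint passes its speed limit or range.

## Working session

There is one attempt and no reset: what is moved stays moved. The work goes in short steps, Python scripts to look and compute and a shell command to move; the robot and the scene stay as the last step left them, time stands still between calls to the robot, and variables do not carry over. Pictures are saved under pics/ and viewed, at most 10 in all, crops included, and the job is handed in when it is done.

```bash
mkdir -p pics; ls; cat > h.py <<'E'
import numpy as np, cv2, json, pickle
from bench import arm
from scipy.spatial.transform import Rotation as R
def shot(name,fn):
    d=arm.get_image(name); im=np.asarray(d["image"]); cv2.imwrite(f"pics/{fn}.png",im[:,:,::-1])
    d["image"]=im; pickle.dump(d,open(f"pics/{fn}.pkl","wb")); return d
def load(fn): return pickle.load(open(f"pics/{fn}.pkl","rb"))
def rot(d):
    r=np.array(d["rotation"],float)
    return r if r.shape==(3,3) else R.from_quat(r).as_matrix()
def ray(d,u,v):
    K=np.array([[d["fx"],0,d["cx"]],[0,d["fy"],d["cy"]],[0,0,1.]])
    p=cv2.undistortPoints(np.array([[[u,v]]],float),K,np.array([d["k1"],0,0,0,0.]))[0,0]
    # model: drawn = (1+k1 r^2)*ray
    w=rot(d)@np.array([p[0],p[1],1]); return np.array(d["xyz"],float),w/np.linalg.norm(w)
def plane(d,u,v,z):
    o,w=ray(d,u,v); return o+w*(z-o[2])/w[2]
def tri(*obs):
    A=np.zeros((3,3));b=np.zeros(3)
    L=[ray(*o) for o in obs]
    for o,w in L:
        P=np.eye(3)-np.outer(w,w);A+=P;b+=P@o
    x=np.linalg.solve(A,b); return x,[round(float(np.linalg.norm((np.eye(3)-np.outer(w,w))@(x-o))),1) for o,w in L]
def proj(d,X):
    c=rot(d).T@(np.array(X,float)-np.array(d["xyz"],float)); s=c[:2]/c[2]; s=s*(1+d["k1"]*(s@s))
    return [round(float(d["fx"]*s[0]+d["cx"]),1),round(float(d["fy"]*s[1]+d["cy"]),1)]
E
python3 - <<'E'
from h import *
for n in ["top","side","wrist"]:
    d=shot(n,n+"0"); print(n,d["fx"],d["cx"],d["cy"],d["k1"],d["xyz"],np.round(rot(d),3).tolist())
s=arm.read_state(); print(s)
E
```

```text
pics
top 507.5591648251407 315.6450894186152 235.03208763103632 -0.14784911295938785 [ 331.52673472   30.53498278 1356.54581277] [[-0.0, -0.982, 0.191], [-1.0, 0.001, 0.003], [-0.003, -0.191, -0.982]]
side 446.38769615270996 320.2204157517575 234.91038835648686 0.00113068668133195 [ 130.9136232  -512.8883073   784.58108219] [[0.756, -0.461, 0.464], [-0.654, -0.512, 0.557], [-0.019, -0.725, -0.689]]
wrist 332.58234803897074 316.8640201308792 237.99792485652222 -0.05367904079130984 [227.84005404 584.65815105 373.00978816] [[-0.259, -0.93, -0.261], [-0.966, 0.25, 0.067], [0.003, 0.27, -0.963]]
{'clock': 0.15, 'joints': array([ 1.56755933e+00,  3.85385837e-01,  6.96776112e-03, -3.58998583e-04,
       -1.19404260e+00, -2.58624276e-01]), 'joint_vel': array([ 0.00140104, -0.00283625,  0.00533886,  0.00121226,  0.0011393 ,
       -0.00126609]), 'joint_efforts': array([ 5.98781662e-05, -3.92675722e+01,  1.88581699e+01,  4.18851078e+00,
       -3.40992214e-03,  1.05438698e-06]), 'position': array([161.66273804, 603.31790089, 255.47922079]), 'ee_rot': array([ 9.91431823e-01, -1.30622433e-01, -5.95216422e-05,  8.46646879e-04]), 'contact_force': array([0.60521387, 0.36317209, 0.49050908]), 'wrist_torque': array([ 0.00311479, -0.07494463,  0.04267436]), 'grasp_force': 0.0, 'gripper_width': 85.81867931516233}
```

View pics/top0.png

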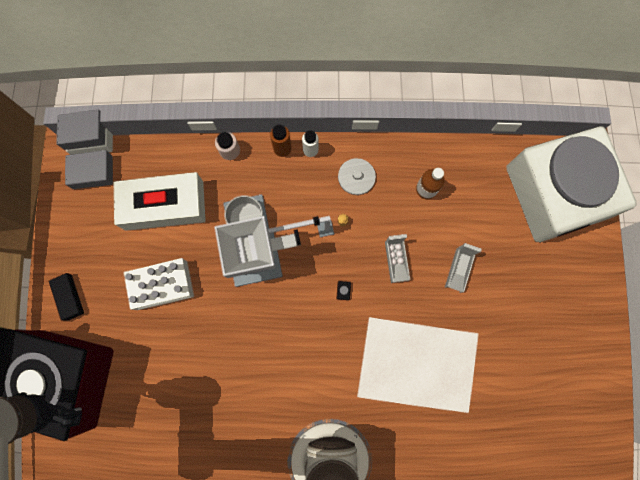

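View pics/side0.png

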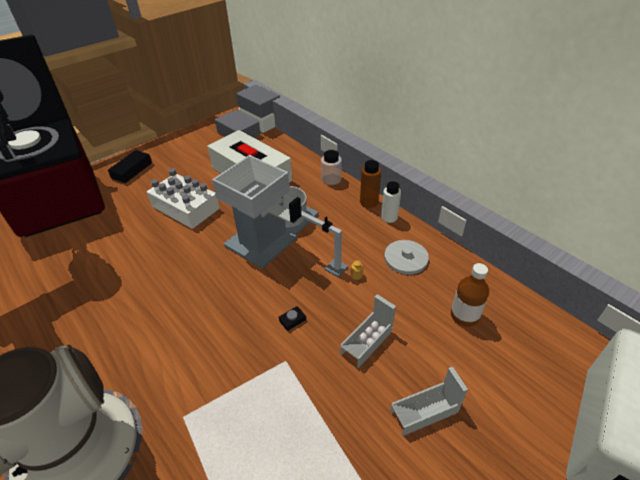

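The top view shows the full scoop at about (398,258) with its grip plate at (397,238). The empty scoop is at (462,268), the hopper at (246,245), the gate tab at about (296,239) and the clip at about (318,222). In the side view the full scoop is at (370,332), the tab at (295,209) and the clip at about (327,225).

```bash
python3 - <<'E'
from h import *
t=cv2.imread("pics/top0.png"); s=cv2.imread("pics/side0.png")
f=lambda im,x,y,w,h,k:cv2.resize(im[y:y+h,x:x+w],None,fx=k,fy=k,interpolation=cv2.INTER_CUBIC)
a=f(t,208,190,133,100,3);b=f(t,370,225,67,50,6) 
c=f(s,205,150,160,120,2.5); e=f(s,335,290,80,60,5)
g=lambda x:cv2.resize(x,(400,300))
cv2.imwrite("pics/c1.png",np.vstack([np.hstack([g(a),g(b)]),np.hstack([g(c),g(e)])]))
E
```

```text
(no output)
```

View pics/c1.png

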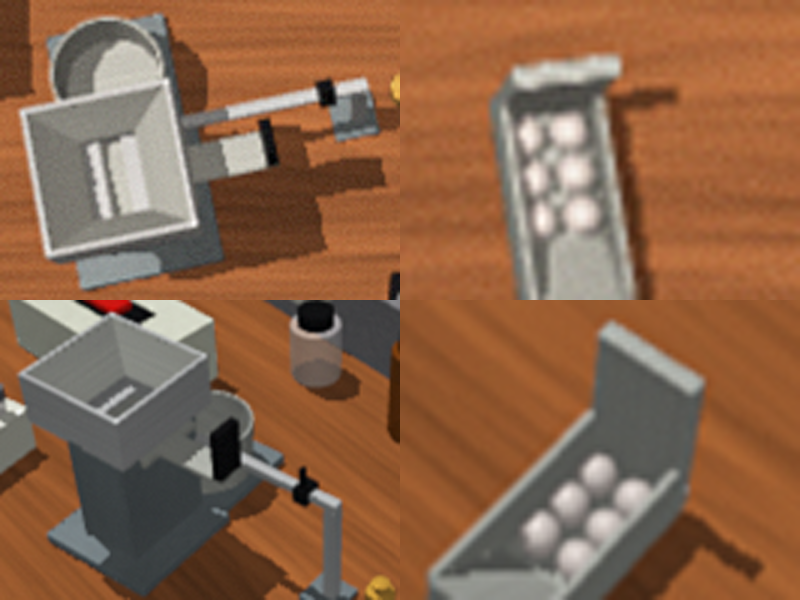

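The crops resolve the hopper rim corners, the tab and pointer, and the grip plate's top face. Top pixels: rim (215,227), (264,217), (273.5,265.5), (224,276); plate top centre (398,237). Side pixels: plate top centre (385,301).

```bash
python3 - <<'E'
from h import *
t=load("top0");s=load("side0")
a=lambda x,y:(t,208+x/3.0075,190+y/3)
b=lambda x,y:(t,370+(x-400)/5.97,225+y/6)
c=lambda x,y:(s,205+x/2.5,150+(y-300)/2.5)
e=lambda x,y:(s,335+(x-400)/5,290+(y-300)/5)
P=lambda n,*o:print(n,*[np.round(q,1).tolist() for q in tri(*o)])
H=[]
for n,x,y in [("TL",a(22,112),c(114,317)),("TR",a(168,81),c(208,356)),("BR",a(198,227),c(112,412)),("BL",a(48,258),c(20,375))]:
    P(n,x,y);H.append(tri(x,y)[0])
H=np.array(H);print("mean",H.mean(0)); xd=H[0]+H[1]-H[2]-H[3];print("yaw x",np.degrees(np.arctan2(xd[1],xd[0])))
print([np.round(plane(*q,206)[:2],1).tolist() for q in (a(22,112),a(168,81),a(198,227),a(48,258))])
P("plate",b(567,73),e(651,356)); P("plate+y",b(514,78),e(604,327)); P("plate-y",b(619,66),e(698,388))
P("tabtop",a(267,142),c(228,422)); P("ptr",a(327,84),c(303,470))
print("ptr151",plane(*a(327,86),151),"tab195",plane(*a(265,142),195))
E
```

```text
TL [575.6, 268.6, 201.0] [1.4, 1.4]
TR [598.8, 154.4, 205.8] [1.1, 1.1]
BR [481.9, 128.5, 220.7] [0.3, 0.3]
BL [460.6, 243.8, 205.2] [1.1, 1.1]
mean [529.23144051 198.83015196 208.16751826]
yaw x 12.340782410756649
[[573.3, 268.2], [597.7, 154.9], [483.6, 129.9], [459.5, 244.1]]
plate [572.7, -176.0, 86.2] [0.3, 0.3]
plate+y [570.6, -153.1, 84.8] [0.1, 0.1]
plate-y [575.6, -198.5, 85.5] [0.0, 0.0]
tabtop [554.3, 75.9, 201.1] [4.4, 4.4]
ptr [606.8, 32.8, 147.3] [2.0, 2.0]
ptr151 [606.11036533  31.80729674 151.        ] tab195 [551.54795197  79.8158313  195.        ]
```

```bash
cat >> h.py <<'E'
from scipy.linalg import logm,expm
def T(R_,p): M=np.eye(4);M[:3,:3]=R_;M[:3,3]=p;return M
def cur():
    s=arm.read_state();return T(R.from_quat(s["ee_rot"]).as_matrix(),np.array(s["position"]))
def ori(az,tilt,sg=-1):
    "tool frame: scoop x azimuth az, tipped by tilt (deg); tool y = sg*scoop x"
    a,t=np.radians([az,tilt]);h=np.array([np.cos(a),np.sin(a),0]);k=np.array([0,0,1.])
    z=np.sin(t)*h-np.cos(t)*k; y=sg*(np.cos(t)*h+np.sin(t)*k); return np.c_[np.cross(y,z),y,z]
def step(G,n,P=None):
    P=cur() if P is None else P
    X=expm(np.real(logm(np.linalg.inv(P)@G))/n); w=R.from_matrix(X[:3,:3]).as_rotvec(degrees=True)
    print(n,"rows",np.round(X[:3,3]/1000,4).tolist(),np.round(w,2).tolist())
def pour(lip,az,tilt,up=0):
    "TCP pose with scoop lip edge at lip (grasp at scoop_grip)"
    Rm=ori(az,tilt); sx=-Rm[:,1]; sz=-Rm[:,2]
    return T(Rm,np.array(lip)+108.5*sx+31*sz+6*sz+np.array([0,0,up]))
def where():
    s=arm.read_state();print(round(s["clock"],2),np.round(s["position"],1),np.round(R.from_quat(s["ee_rot"]).as_matrix().T.ravel(),3),np.round(s["joints"],2),np.round(s["contact_force"],1),round(s["gripper_width"],1),s["grasp_force"])
E
python3 - <<'E'
from h import *
h=np.array([np.cos(np.radians(15)),np.sin(np.radians(15)),0])
lip=np.array([528.5,199.3,208])+18*h
G0=pour(lip,15,0,140); G=pour(lip,15,63)
print(G0[:3,3],G[:3,3]); step(G0,12); step(G,8,G0)
E
```

```text
[650.68961703 232.04060921 385.        ] [561.62229961 208.17509343 321.47185636]
12 rows [0.0533, -0.0049, -0.0108] [0.01, -0.0, 5.0]
8 rows [0.0, 0.0146, 0.0018] [7.88, 0.0, 0.0]
```

```bash
python3 -m pendant '[[0.049,-0.0045,-0.010,0,0,4.6,0.085],[0.049,-0.0045,-0.010,0,0,4.6,0.085],[0.049,-0.0045,-0.010,0,0,4.6,0.085],[0.049,-0.0045,-0.010,0,0,4.6,0.085],[0.049,-0.0045,-0.010,0,0,4.6,0.085],[0.049,-0.0045,-0.010,0,0,4.6,0.085],[0.049,-0.0045,-0.010,0,0,4.6,0.085],[0.049,-0.0045,-0.010,0,0,4.6,0.085],[0.049,-0.0045,-0.010,0,0,4.6,0.085],[0.049,-0.0045,-0.010,0,0,4.6,0.085],[0.049,-0.0045,-0.010,0,0,4.6,0.085],[0.049,-0.0045,-0.010,0,0,4.6,0.085]]'
python3 - <<'E'
from h import *
where()
h=np.array([np.cos(np.radians(15)),np.sin(np.radians(15)),0])
lip=np.array([528.5,199.3,208])+18*h
step(pour(lip,15,63),9)
E
```

```text
clock: 1.35
position: [625.8, 277.2, 375.2]
ee_rot: [0.817, -0.576, -0.0, 0.001]
contact_force: [0.4, 0.4, 0.4]
gripper_width: 84.8
grasp_force: 0.0
1.35 [625.8 277.2 375.2] [ 0.336 -0.942  0.    -0.942 -0.336  0.001 -0.001 -0.001 -1.   ] [ 0.65  0.45  0.4  -0.   -1.52 -0.31] [0.4 0.4 0.4] 84.8 0.0
9 rows [0.0051, 0.0114, 0.0011] [7.0, 0.28, 0.46]
```

```bash
python3 -m pendant '[[0.0051,0.0114,0.0011,7.0,0.28,0.46,0.085],[0.0051,0.0114,0.0011,7.0,0.28,0.46,0.085],[0.0051,0.0114,0.0011,7.0,0.28,0.46,0.085],[0.0051,0.0114,0.0011,7.0,0.28,0.46,0.085],[0.0051,0.0114,0.0011,7.0,0.28,0.46,0.085],[0.0051,0.0114,0.0011,7.0,0.28,0.46,0.085],[0.0051,0.0114,0.0011,7.0,0.28,0.46,0.085],[0.0051,0.0114,0.0011,7.0,0.28,0.46,0.085],[0.0051,0.0114,0.0011,7.0,0.28,0.46,0.085],[0,0,0,0,0,0,0.085]]'
python3 - <<'E'
from h import *
where()
h=np.array([np.cos(np.radians(15)),np.sin(np.radians(15)),0])
lip=np.array([528.5,199.3,208])+18*h
G=pour(lip,15,63);print(np.round(G[:3].T.ravel(),2)); step(G,9)
E
```

```text
clock: 2.35
position: [608.7, 209.2, 396.8]
ee_rot: [0.716, -0.562, 0.281, -0.304]
contact_force: [0.1, -0.9, -0.4]
gripper_width: 85.3
grasp_force: 0.0
2.35 [608.7 209.2 396.8] [ 0.209 -0.976  0.06  -0.634 -0.182 -0.751  0.744  0.119 -0.657] [ 0.48  0.03 -0.66  1.37 -0.25 -1.5 ] [ 0.1 -0.9 -0.4] 85.3 0.0
[ 2.6000e-01 -9.7000e-01  0.0000e+00 -4.4000e-01 -1.2000e-01 -8.9000e-01
  8.6000e-01  2.3000e-01 -4.5000e-01  5.6162e+02  2.0818e+02  3.2147e+02]
9 rows [-0.0013, 0.0098, 0.0006] [1.58, -0.48, 0.14]
```

```bash
cat >> h.py <<'E'
HC=np.array([528.5,199.3,208.]); AZ=102.3
hz=np.array([np.cos(np.radians(AZ)),np.sin(np.radians(AZ)),0]); LIP=HC+15*hz
E
python3 - <<'E'
from h import *
G0=T(ori(40,0),[561,150,340]); step(G0,7)
step(pour(LIP,AZ,63),12,G0)
E
```

```text
7 rows [0.0041, 0.0129, 0.003] [-6.71, -2.15, -3.53]
12 rows [-0.0054, -0.0038, 0.0046] [4.7, -2.84, -4.64]
```

```bash
python3 -m pendant '[[0.0041,0.0129,0.003,-6.71,-2.15,-3.53,0.085],[0.0041,0.0129,0.003,-6.71,-2.15,-3.53,0.085],[0.0041,0.0129,0.003,-6.71,-2.15,-3.53,0.085],[0.0041,0.0129,0.003,-6.71,-2.15,-3.53,0.085],[0.0041,0.0129,0.003,-6.71,-2.15,-3.53,0.085],[0.0041,0.0129,0.003,-6.71,-2.15,-3.53,0.085],[0.0041,0.0129,0.003,-6.71,-2.15,-3.53,0.085]]'
python3 - <<'E'
from h import *
where();G=pour(LIP,AZ,63); print(G[:3,3]); step(G,12)
E
```

```text
clock: 3.05
position: [595.2, 155.4, 368.9]
ee_rot: [0.858, -0.493, 0.11, -0.093]
contact_force: [1.1, -1.3, -0.3]
gripper_width: 85.1
grasp_force: 0.0
3.05 [595.2 155.4 368.9] [ 0.49  -0.866  0.097 -0.825 -0.497 -0.268  0.281  0.051 -0.958] [ 0.57  0.18 -0.07  0.12 -1.05 -0.08] [ 1.1 -1.3 -0.3] 85.1 0.0
[521.83412416 229.87246714 321.47185636]
12 rows [-0.0084, 0.0002, 0.0053] [3.68, -4.28, -4.57]
```

```bash
python3 -m pendant '[[-0.0084,0.0002,0.0053,3.68,-4.28,-4.57,0.085],[-0.0084,0.0002,0.0053,3.68,-4.28,-4.57,0.085],[-0.0084,0.0002,0.0053,3.68,-4.28,-4.57,0.085],[-0.0084,0.0002,0.0053,3.68,-4.28,-4.57,0.085],[-0.0084,0.0002,0.0053,3.68,-4.28,-4.57,0.085],[-0.0084,0.0002,0.0053,3.68,-4.28,-4.57,0.085],[-0.0084,0.0002,0.0053,3.68,-4.28,-4.57,0.085],[-0.0084,0.0002,0.0053,3.68,-4.28,-4.57,0.085],[-0.0084,0.0002,0.0053,3.68,-4.28,-4.57,0.085],[-0.0084,0.0002,0.0053,3.68,-4.28,-4.57,0.085],[-0.0084,0.0002,0.0053,3.68,-4.28,-4.57,0.085],[-0.0084,0.0002,0.0053,3.68,-4.28,-4.57,0.085]]'
python3 - <<'E'
from h import *
where();G=pour(LIP,AZ,63); step(G,12); step(T(ori(40,0),[560,80,340]),12)
E
```

```text
clock: 4.25
position: [524.0, 229.9, 323.0]
ee_rot: [0.846, 0.094, -0.05, -0.522]
contact_force: [0.3, -1.0, -0.5]
gripper_width: 85.1
grasp_force: 0.0
4.25 [524.  229.9 323. ] [ 0.977  0.211  0.013  0.107 -0.438 -0.893 -0.183  0.874 -0.451] [ 0.11  0.36  0.1  -1.1  -1.54  1.86] [ 0.3 -1.  -0.5] 85.1 0.0
12 rows [-0.0002, 0.0001, 0.0001] [-0.02, -0.03, 0.05]
12 rows [0.0063, 0.0089, -0.0087] [-4.75, 2.8, 4.66]
```

```bash
python3 -m pendant '[[0.0063,0.0089,-0.0087,-4.75,2.8,4.66,0.085],[0.0063,0.0089,-0.0087,-4.75,2.8,4.66,0.085],[0.0063,0.0089,-0.0087,-4.75,2.8,4.66,0.085],[0.0063,0.0089,-0.0087,-4.75,2.8,4.66,0.085],[0.0063,0.0089,-0.0087,-4.75,2.8,4.66,0.085],[0.0063,0.0089,-0.0087,-4.75,2.8,4.66,0.085],[0.0063,0.0089,-0.0087,-4.75,2.8,4.66,0.085],[0.0063,0.0089,-0.0087,-4.75,2.8,4.66,0.085],[0.0063,0.0089,-0.0087,-4.75,2.8,4.66,0.085],[0.0063,0.0089,-0.0087,-4.75,2.8,4.66,0.085],[0.0063,0.0089,-0.0087,-4.75,2.8,4.66,0.085],[0.0063,0.0089,-0.0087,-4.75,2.8,4.66,0.085]]'
python3 - <<'E'
from h import *
where();step(T(ori(6.3,0),[572.7,-176,200]),8)
E
```

```text
clock: 5.45
position: [558.7, 79.8, 339.8]
ee_rot: [0.905, -0.425, -0.002, 0.006]
contact_force: [-0.4, -1.0, 0.2]
gripper_width: 85.0
grasp_force: 0.0
5.45 [558.7  79.8 339.8] [ 0.639 -0.769  0.001 -0.769 -0.639  0.012 -0.008 -0.009 -1.   ] [ 0.43  0.24  0.    0.   -1.35  0.26] [-0.4 -1.   0.2] 85.0 0.0
8 rows [0.0301, 0.012, 0.0176] [0.08, -0.03, 4.18]
```

```bash
python3 -m pendant '[[0.0301,0.012,0.0176,0.08,-0.03,4.18,0.085],[0.0301,0.012,0.0176,0.08,-0.03,4.18,0.085],[0.0301,0.012,0.0176,0.08,-0.03,4.18,0.085],[0.0301,0.012,0.0176,0.08,-0.03,4.18,0.085],[0.0301,0.012,0.0176,0.08,-0.03,4.18,0.085],[0.0301,0.012,0.0176,0.08,-0.03,4.18,0.085],[0.0301,0.012,0.0176,0.08,-0.03,4.18,0.085],[0.0301,0.012,0.0176,0.08,-0.03,4.18,0.085],[0,0,0,0,0,0,0.085],[0,0,0,0,0,0,0.085]]'
python3 - <<'E'
from h import *
where();d=shot("wrist","w1")
for X in ([570.6,-153.1,85],[575.6,-198.5,85]): print(proj(d,X))
E
```

```text
clock: 6.45
position: [574.5, -177.5, 200.2]
ee_rot: [0.745, -0.667, 0.001, -0.001]
contact_force: [0.7, -0.0, 1.0]
gripper_width: 84.9
grasp_force: 0.0
6.45 [ 574.5 -177.5  200.2] [ 0.109 -0.994 -0.001 -0.994 -0.109 -0.003  0.003  0.001 -1.   ] [-0.03  0.39 -0.13 -0.   -1.05  0.14] [ 0.7 -0.   1. ] 84.9 0.0
[318.7, 275.2]
[318.8, 215.5]
```

View pics/w1.png

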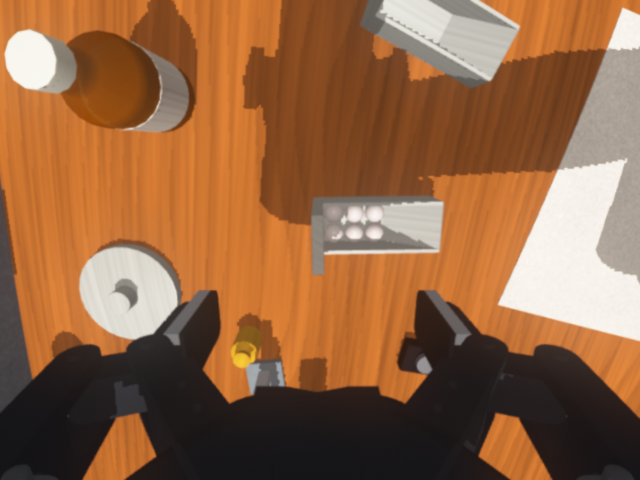

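The wrist view shows the plate's top edge at about u 312–325, v 215–275, exactly where it was predicted. The scoop is square to the fingers.

```bash
python3 - <<'E'
from h import *
d=load("w1");t=load("top0");s=load("side0")
im=d["image"].astype(int)
print(plane(d,318.5,245,85), tri((d,318.5,245),(t,398,237.2),(s,385.2,301.2)))
for r in (262,268): print(im[r,304:334].sum(1)//3, im[r,304:334,0]-im[r,304:334,2])
step(T(ori(6.3,0),[573,-176,72]),6)
E
```

```text
[ 573.39361779 -176.60987763   85.        ] (array([ 573.06376014, -176.19452349,   85.40030879]), [0.6, 0.6, 0.5])
[136 135 134 133 131 128 125 122 126 131 134 135 135 134 134 135 134 135
 132 127 122 120 121 122 122 122 123 126 128 127] [163 162 160 161 158 154 146 117  61  26  18  18  18  19  19  18  19  18
  23  48  99 134 144 147 147 147 148 150 153 150]
[135 134 133 133 134 131 126 123 127 133 135 135 135 136 136 135 135 133
 132 127 123 120 120 121 120 122 124 126 126 123] [164 163 163 162 162 161 150 118  61  26  18  19  19  19  18  19  18  19
  24  48  99 135 145 146 146 146 149 152 152 149]
6 rows [-0.0002, 0.0004, 0.0215] [-0.05, -0.0, 0.0]
```

```bash
python3 -m pendant '[[-0.0002,0.0004,0.0215,0,0,0,0.085],[-0.0002,0.0004,0.0215,0,0,0,0.085],[-0.0002,0.0004,0.0215,0,0,0,0.085],[-0.0002,0.0004,0.0215,0,0,0,0.085],[-0.0002,0.0004,0.0215,0,0,0,0.085],[-0.0002,0.0004,0.0215,0,0,0,0.085],[0,0,0,0,0,0,0.085]]'
python3 -c "
from h import *
where();step(T(ori(6.3,0),[573,-176,72]),1)"
```

```text
clock: 7.2
position: [571.5, -176.1, 70.1]
ee_rot: [0.745, -0.667, 0.0, 0.0]
contact_force: [0.2, -0.3, 0.5]
gripper_width: 85.0
grasp_force: 0.0
7.2 [ 571.5 -176.1   70.1] [ 0.11  -0.994  0.001 -0.994 -0.11   0.    -0.    -0.001 -1.   ] [-0.03  0.53 -0.28  0.   -0.76  0.14] [ 0.2 -0.3  0.5] 85.0 0.0
1 rows [0.0, -0.0015, -0.0019] [0.01, -0.04, 0.01]
```

```bash
python3 -m pendant '[[0,-0.0015,-0.0019,0,0,0,0.06],[0,0,0,0,0,0,0.035],[0,0,0,0,0,0,0.02],[0,0,0,0,0,0,0.005],[0,0,0,0,0,0,0.0],[0,0,0,0,0,0,0.0],[0,0,0,0,0,0,0.0],[0,0,0,0,0,0,0.0],[0,0,0,0,0,0,0.0]]'
python3 -c "
from h import *
where()"
```

```text
clock: 8.1
position: [574.4, -178.3, 75.0]
ee_rot: [0.744, -0.668, 0.003, -0.001]
contact_force: [-0.4, 0.7, 4.9]
gripper_width: 8.2
grasp_force: 58.8
8.1 [ 574.4 -178.3   75. ] [ 0.108 -0.994  0.004 -0.994 -0.108 -0.005  0.005 -0.003 -1.   ] [-0.03  0.53 -0.27  0.   -0.77  0.14] [-0.4  0.7  4.9] 8.2 58.79250884056091
```

```bash
python3 -m pendant '[[0,0,-0.005,0,0,0,0],[0,0,-0.01,0,0,0,0],[0,0,-0.02,0,0,0,0],[0,0,-0.03,0,0,0,0],[0,0,-0.03,0,0,0,0],[0,0,-0.03,0,0,0,0],[0,0,-0.03,0,0,0,0],[0,0,-0.03,0,0,0,0],[0,0,-0.03,0,0,0,0],[0,0,-0.02,0,0,0,0],[0,0,-0.01,0,0,0,0],[0,0,0,0,0,0,0]]'
python3 - <<'E'
from h import *
for i in range(3): where()
d=shot("wrist","w2");s=shot("side","s2")
cv2.imwrite("pics/c2.png",np.hstack([cv2.resize(x["image"][:,:,::-1],(400,300)) for x in (d,s)]))
A=T(ori(54,0),[560,50,335]);step(A,12);step(pour(LIP,AZ,15,50),12,A)
E
```

```text
clock: 9.3
position: [573.2, -177.4, 320.5]
ee_rot: [0.744, -0.668, 0.004, -0.001]
contact_force: [-0.1, -0.1, -3.0]
gripper_width: 8.0
grasp_force: 58.5
9.3 [ 573.2 -177.4  320.5] [ 0.108 -0.994  0.004 -0.994 -0.108 -0.007  0.007 -0.003 -1.   ] [-0.03  0.3   0.05  0.   -1.31  0.14] [-0.1 -0.1 -3. ] 8.0 58.53178381919861
9.3 [ 573.2 -177.4  320.5] [ 0.108 -0.994  0.004 -0.994 -0.108 -0.007  0.007 -0.003 -1.   ] [-0.03  0.3   0.05  0.   -1.31  0.14] [-0.1 -0.1 -3. ] 8.0 58.53178381919861
9.3 [ 573.2 -177.4  320.5] [ 0.108 -0.994  0.004 -0.994 -0.108 -0.007  0.007 -0.003 -1.   ] [-0.03  0.3   0.05  0.   -1.31  0.14] [-0.1 -0.1 -3. ] 8.0 58.53178381919861
12 rows [-0.0177, -0.0082, -0.0014] [-0.0, -0.01, -3.98]
12 rows [-0.0098, -0.02, 0.0037] [1.17, -0.53, -4.0]
```

View pics/c2.png

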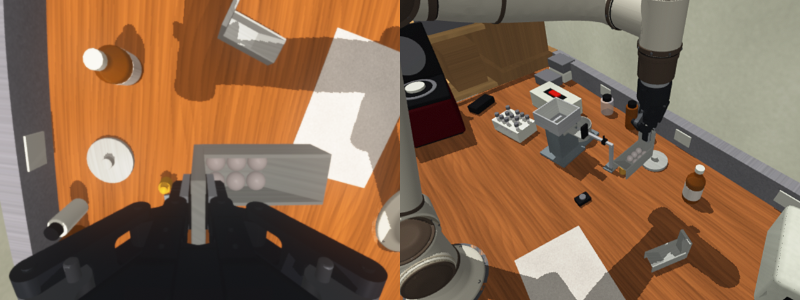

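The wrist view shows the scoop held level with all six balls in it, and the side view shows it clear of everything.

```bash
python3 -m pendant '[[-0.0089,-0.0041,-0.0007,0,0,-2,0],[-0.0177,-0.0082,-0.0014,0,0,-3.98,0],[-0.0177,-0.0082,-0.0014,0,0,-3.98,0],[-0.0177,-0.0082,-0.0014,0,0,-3.98,0],[-0.0177,-0.0082,-0.0014,0,0,-3.98,0],[-0.0177,-0.0082,-0.0014,0,0,-3.98,0],[-0.0177,-0.0082,-0.0014,0,0,-3.98,0],[-0.0177,-0.0082,-0.0014,0,0,-3.98,0],[-0.0177,-0.0082,-0.0014,0,0,-3.98,0],[-0.0177,-0.0082,-0.0014,0,0,-3.98,0],[-0.0177,-0.0082,-0.0014,0,0,-3.98,0],[-0.0177,-0.0082,-0.0014,0,0,-3.98,0]]'
python3 - <<'E'
from h import *
where();step(pour(LIP,AZ,10,50),15)
E
```

```text
clock: 10.6
position: [563.7, 42.4, 333.2]
ee_rot: [0.946, -0.324, 0.002, 0.001]
contact_force: [0.0, -0.7, -2.6]
gripper_width: 8.6
grasp_force: 58.5
10.6 [563.7  42.4 333.2] [ 0.791 -0.612  0.004 -0.612 -0.791  0.002  0.002 -0.004 -1.   ] [ 0.36  0.24 -0.01  0.   -1.32  0.55] [ 0.  -0.7 -2.6] 8.6 58.51813495159149
15 rows [-0.0086, -0.0168, 0.0028] [0.64, -0.3, -3.33]
```

```bash
python3 -m pendant '[[-0.0086,-0.0168,0.0028,0.64,-0.3,-3.33,0],[-0.0086,-0.0168,0.0028,0.64,-0.3,-3.33,0],[-0.0086,-0.0168,0.0028,0.64,-0.3,-3.33,0],[-0.0086,-0.0168,0.0028,0.64,-0.3,-3.33,0],[-0.0086,-0.0168,0.0028,0.64,-0.3,-3.33,0],[-0.0086,-0.0168,0.0028,0.64,-0.3,-3.33,0],[-0.0086,-0.0168,0.0028,0.64,-0.3,-3.33,0],[-0.0086,-0.0168,0.0028,0.64,-0.3,-3.33,0],[-0.0086,-0.0168,0.0028,0.64,-0.3,-3.33,0],[-0.0086,-0.0168,0.0028,0.64,-0.3,-3.33,0],[-0.0086,-0.0168,0.0028,0.64,-0.3,-3.33,0],[-0.0086,-0.0168,0.0028,0.64,-0.3,-3.33,0]]'
python3 -m pendant '[[-0.0086,-0.0168,0.0028,0.64,-0.3,-3.33,0],[-0.0086,-0.0168,0.0028,0.64,-0.3,-3.33,0],[-0.0043,-0.0084,0.0014,0.32,-0.15,-1.7,0],[-0.0043,-0.0084,0.0014,0.32,-0.15,-1.7,0],[0,0,0,0,0,0,0]]'
python3 - <<'E'
from h import *
where();G=pour(LIP,AZ,28,10);step(G,10);step(pour(LIP,AZ,64),18,G)
E
```

```text
clock: 11.8
position: [534.7, 263.7, 313.4]
ee_rot: [0.997, 0.02, -0.007, -0.07]
contact_force: [0.1, -0.2, -3.4]
gripper_width: 7.9
grasp_force: 58.5
clock: 12.3
position: [504.4, 311.4, 314.2]
ee_rot: [0.99, 0.106, -0.008, -0.087]
contact_force: [0.2, -0.2, -2.8]
gripper_width: 8.1
grasp_force: 58.5
12.3 [504.4 311.4 314.2] [ 0.977  0.212  0.003  0.209 -0.962 -0.174 -0.034  0.171 -0.985] [ 0.75  0.27  0.04 -0.16 -1.25  1.08] [ 0.2 -0.2 -2.8] 8.1 58.49977433681488
10 rows [-0.0, 0.0024, 0.0005] [1.8, -0.02, -0.0]
18 rows [0.0, 0.0018, -0.0034] [2.0, 0.0, 0.0]
```

```bash
python3 -m pendant '[[0,0.0024,0.0005,1.8,-0.02,0,0],[0,0.0024,0.0005,1.8,-0.02,0,0],[0,0.0024,0.0005,1.8,-0.02,0,0],[0,0.0024,0.0005,1.8,-0.02,0,0],[0,0.0024,0.0005,1.8,-0.02,0,0],[0,0.0024,0.0005,1.8,-0.02,0,0],[0,0.0024,0.0005,1.8,-0.02,0,0],[0,0.0024,0.0005,1.8,-0.02,0,0],[0,0.0024,0.0005,1.8,-0.02,0,0],[0,0.0024,0.0005,1.8,-0.02,0,0],[0,0,0,0,0,0,0]]'
python3 - <<'E'
from h import *
where();step(pour(LIP,AZ,65),18)
t=shot("top","t3");s=shot("side","s3")
f=lambda im,x,y,w,h:cv2.resize(im[y:y+h,x:x+w,::-1],(400,300),interpolation=cv2.INTER_CUBIC)
cv2.imwrite("pics/c3.png",np.hstack([f(t["image"],190,180,120,90),f(s["image"],190,90,160,120)]))
E
```

```text
clock: 13.4
position: [510.7, 287.6, 306.8]
ee_rot: [0.965, 0.103, -0.023, -0.241]
contact_force: [-2.6, -4.6, 11.8]
gripper_width: 8.0
grasp_force: 60.4
13.4 [510.7 287.6 306.8] [ 0.978  0.21   0.005  0.188 -0.863 -0.469 -0.094  0.459 -0.883] [ 0.55  0.26  0.05 -0.49 -1.23  1.37] [-2.6 -4.6 11.8] 8.0 60.37034511566162
18 rows [-0.0001, 0.0019, -0.0031] [2.06, -0.02, 0.01]
```

View pics/c3.png

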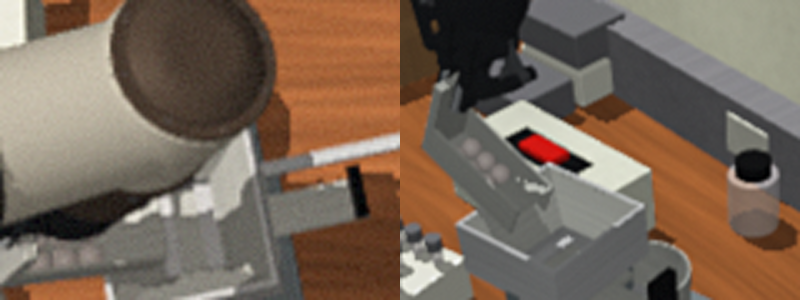

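The side view shows the scoop's lip well inside the hopper mouth with the balls still in the trough. The 12 N contact force means its underside is touching the rim, so I'll raise it a little and then tip.

```bash
python3 - <<'E'
from h import *
G=pour(LIP,AZ,33,25);step(G,5);G2=pour(LIP,AZ,50,12);step(G2,10,G);step(pour(LIP,AZ,66,6),8,G2)
E
```

```text
5 rows [-0.0003, -0.0009, -0.0033] [1.02, -0.06, 0.01]
10 rows [0.0, 0.002, -0.0022] [1.7, -0.0, -0.0]
8 rows [-0.0, 0.002, -0.0034] [2.0, -0.0, 0.0]
```

```bash
python3 -m pendant '[[-0.0003,-0.0009,-0.0033,1.02,-0.06,0,0],[-0.0003,-0.0009,-0.0033,1.02,-0.06,0,0],[-0.0003,-0.0009,-0.0033,1.02,-0.06,0,0],[-0.0003,-0.0009,-0.0033,1.02,-0.06,0,0],[-0.0003,-0.0009,-0.0033,1.02,-0.06,0,0],[0,0.002,-0.0022,1.7,0,0,0],[0,0.002,-0.0022,1.7,0,0,0],[0,0.002,-0.0022,1.7,0,0,0],[0,0.002,-0.0022,1.7,0,0,0],[0,0.002,-0.0022,1.7,0,0,0]]'
python3 -m pendant '[[0,0.002,-0.0022,1.7,0,0,0],[0,0.002,-0.0022,1.7,0,0,0],[0,0.002,-0.0022,1.7,0,0,0],[0,0.002,-0.0022,1.7,0,0,0],[0,0.002,-0.0022,1.7,0,0,0],[0,0,0,0,0,0,0],[0,0,0,0,0,0,0],[0,0,0,0,0,0,0]]'
python3 -m pendant '[[0,0.002,-0.0034,2,0,0,0],[0,0.002,-0.0034,2,0,0,0],[0,0.002,-0.0034,2,0,0,0],[0,0.002,-0.0034,2,0,0,0],[0,0.002,-0.0034,2,0,0,0],[0,0.002,-0.0034,2,0,0,0],[0,0.002,-0.0034,2,0,0,0],[0,0.002,-0.0034,2,0,0,0],[0,0,0,0,0,0,0],[0,0,0,0,0,0,0],[0,0,0,0,0,0,0],[0,0,0,0,0,0,0]]'
python3 - <<'E'
from h import *
where()
t=shot("top","t4");s=shot("side","s4")
f=lambda im,x,y,w,h:cv2.resize(im[y:y+h,x:x+w,::-1],(400,300),interpolation=cv2.INTER_CUBIC)
cv2.imwrite("pics/c4.png",np.hstack([f(t["image"],190,180,120,90),f(s["image"],190,90,160,120)]))
G=pour(LIP,AZ,20,60);step(G,9);step(T(ori(54,0),[560,50,335]),15,G)
E
```

```text
clock: 14.5
position: [512.0, 271.4, 321.6]
ee_rot: [0.929, 0.1, -0.04, -0.354]
contact_force: [-0.7, -1.5, -2.5]
gripper_width: 8.0
grasp_force: 58.7
clock: 15.3
position: [515.8, 255.8, 322.6]
ee_rot: [0.901, 0.097, -0.047, -0.42]
contact_force: [0.1, -5.0, 1.6]
gripper_width: 8.1
grasp_force: 59.3
clock: 16.5
position: [523.4, 224.2, 323.8]
ee_rot: [0.834, 0.089, -0.058, -0.541]
contact_force: [2.3, -8.6, 1.7]
gripper_width: 8.6
grasp_force: 59.9
16.5 [523.4 224.2 323.8] [ 0.977  0.212 -0.001  0.085 -0.399 -0.913 -0.194  0.892 -0.408] [ 0.08  0.37  0.1  -1.13 -1.58  1.87] [ 2.3 -8.6  1.7] 8.6 59.86086845397949
9 rows [-0.0, -0.0076, 0.0051] [-5.1, 0.0, -0.01]
15 rows [0.0067, 0.0161, -0.0029] [-1.25, 0.56, 3.19]
```

View pics/c4.png

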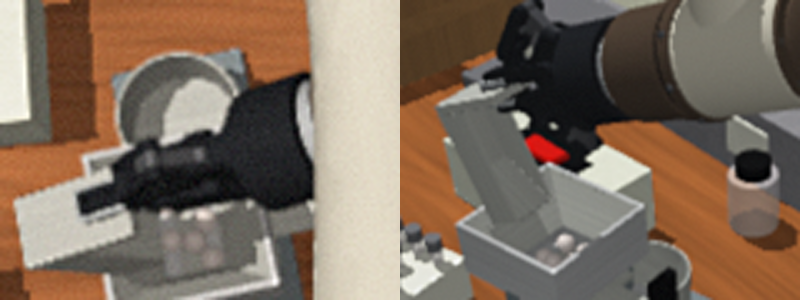

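All the balls seen are in the hopper: four in the top view at about (185,238), and a cluster at (560,248) in the side view. I'll lift clear and then count them.

```bash
python3 -m pendant '[[0,-0.0076,-0.0034,0,0,0,0],[0,-0.0076,-0.0034,0,0,0,0],[0,-0.0076,-0.0034,0,0,0,0],[0,-0.0076,-0.0034,0,0,0,0],[0,0,0,0,0,0,0]]'
python3 - <<'E'
from h import *
where();G=pour(LIP,AZ,10,75);step(G,9);step(T(ori(54,0),[560,50,345]),12,G)
E
```

```text
clock: 17.1
position: [522.3, 226.5, 359.1]
ee_rot: [0.833, 0.09, -0.059, -0.543]
contact_force: [0.7, 0.2, -0.9]
gripper_width: 8.2
grasp_force: 58.9
17.1 [522.3 226.5 359.1] [ 0.977  0.215 -0.     0.087 -0.395 -0.915 -0.196  0.893 -0.404] [ 0.09  0.34  0.14 -1.14 -1.61  1.8 ] [ 0.7  0.2 -0.9] 8.2 58.89808237552643
9 rows [0.0, -0.006, 0.0085] [-6.24, 0.01, 0.01]
12 rows [0.0086, 0.0212, -0.0027] [-0.78, 0.35, 4.01]
```

```bash
python3 -m pendant '[[0,-0.006,0.0085,-6.24,0,0,0],[0,-0.006,0.0085,-6.24,0,0,0],[0,-0.006,0.0085,-6.24,0,0,0],[0,-0.006,0.0085,-6.24,0,0,0],[0,-0.006,0.0085,-6.24,0,0,0],[0,-0.006,0.0085,-6.24,0,0,0],[0,-0.006,0.0085,-6.24,0,0,0],[0,-0.006,0.0085,-6.24,0,0,0],[0,-0.006,0.0085,-6.24,0,0,0]]'
python3 -m pendant '[[0.0086,0.0212,-0.0027,-0.78,0.35,4.01,0],[0.0086,0.0212,-0.0027,-0.78,0.35,4.01,0],[0.0086,0.0212,-0.0027,-0.78,0.35,4.01,0],[0.0086,0.0212,-0.0027,-0.78,0.35,4.01,0],[0.0086,0.0212,-0.0027,-0.78,0.35,4.01,0],[0.0086,0.0212,-0.0027,-0.78,0.35,4.01,0],[0.0086,0.0212,-0.0027,-0.78,0.35,4.01,0],[0.0086,0.0212,-0.0027,-0.78,0.35,4.01,0],[0.0086,0.0212,-0.0027,-0.78,0.35,4.01,0],[0.0086,0.0212,-0.0027,-0.78,0.35,4.01,0],[0.0086,0.0212,-0.0027,-0.78,0.35,4.01,0],[0.0086,0.0212,-0.0027,-0.78,0.35,4.01,0]]'
python3 - <<'E'
from h import *
where();step(T(ori(6.3,0),[573,-177,200]),12)
E
```

```text
clock: 18.0
position: [502.6, 312.3, 336.3]
ee_rot: [0.991, 0.107, -0.011, -0.085]
contact_force: [-0.1, -0.1, -2.1]
gripper_width: 8.5
grasp_force: 58.9
clock: 19.2
position: [559.7, 49.0, 342.3]
ee_rot: [0.951, -0.31, -0.003, 0.001]
contact_force: [0.3, -0.3, -1.2]
gripper_width: 8.3
grasp_force: 59.2
19.2 [559.7  49.  342.3] [ 0.808 -0.589 -0.005 -0.589 -0.808  0.003 -0.005  0.    -1.   ] [ 0.37  0.23  0.   -0.   -1.35  0.57] [ 0.3 -0.3 -1.2] 8.3 59.18280780315399
12 rows [0.0171, 0.0093, 0.0118] [0.02, 0.01, 3.97]
```

```bash
python3 -m pendant '[[0.0171,0.0093,0.0118,0.02,0,3.97,0],[0.0171,0.0093,0.0118,0.02,0,3.97,0],[0.0171,0.0093,0.0118,0.02,0,3.97,0],[0.0171,0.0093,0.0118,0.02,0,3.97,0],[0.0171,0.0093,0.0118,0.02,0,3.97,0],[0.0171,0.0093,0.0118,0.02,0,3.97,0],[0.0171,0.0093,0.0118,0.02,0,3.97,0],[0.0171,0.0093,0.0118,0.02,0,3.97,0],[0.0171,0.0093,0.0118,0.02,0,3.97,0],[0.0171,0.0093,0.0118,0.02,0,3.97,0],[0.0171,0.0093,0.0118,0.02,0,3.97,0],[0.0171,0.0093,0.0118,0.02,0,3.97,0]]'
python3 - <<'E'
from h import *
where()
t=shot("top","t5");s=shot("side","s5");w=shot("wrist","w5")
f=lambda im,x,y,w,h:cv2.resize(im[y:y+h,x:x+w,::-1],(400,300),interpolation=cv2.INTER_CUBIC)
cv2.imwrite("pics/c5.png",np.vstack([np.hstack([f(t["image"],210,190,133,100),f(s["image"],205,150,160,120)]),np.hstack([f(s["image"],320,200,160,120),f(w["image"],0,0,640,480)])]))
E
```

```text
clock: 20.4
position: [574.3, -177.1, 200.1]
ee_rot: [0.745, -0.667, -0.001, -0.001]
contact_force: [-0.0, -0.2, -1.1]
gripper_width: 8.3
grasp_force: 59.2
20.4 [ 574.3 -177.1  200.1] [ 0.109 -0.994 -0.003 -0.994 -0.109  0.    -0.001  0.003 -1.   ] [-0.03  0.39 -0.13 -0.   -1.05  0.14] [-0.  -0.2 -1.1] 8.3 59.23735320568085
```

View pics/c5.png

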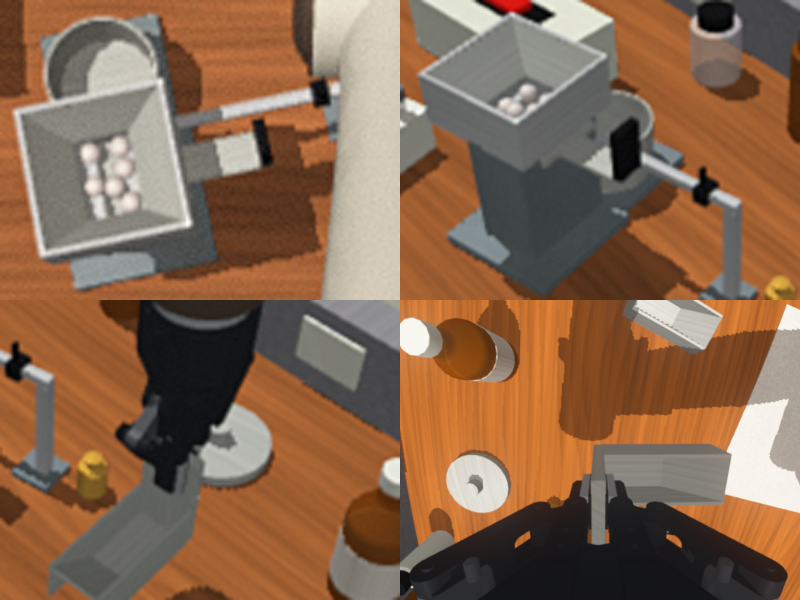

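Six balls lie in the hopper: crop (90,153), (119,145), (124,166), (94,186), (115,187) and (131,203). The scoop is empty and level over its old place, so I'll lower it.

```bash
python3 -m pendant '[[0,0.0005,0.02,0,0,0,0],[0,0.0005,0.02,0,0,0,0],[0,0,0.02,0,0,0,0],[0,0,0.02,0,0,0,0],[0,0,0.02,0,0,0,0],[0,0,0.012,0,0,0,0],[0,0,0.006,0,0,0,0],[0,0,0.003,0,0,0,0],[0,0,0,0,0,0,0]]'
python3 -c "
from h import *
where()"
```

```text
clock: 21.45
position: [574.1, -176.7, 80.5]
ee_rot: [0.746, -0.666, -0.0, -0.001]
contact_force: [0.1, 1.1, -1.3]
gripper_width: 8.3
grasp_force: 59.1
21.45 [ 574.1 -176.7   80.5] [ 0.113 -0.994 -0.001 -0.994 -0.113 -0.001  0.001  0.002 -1.   ] [-0.03  0.52 -0.26 -0.   -0.79  0.15] [ 0.1  1.1 -1.3] 8.3 59.10024046897888
```

```bash
for i in 1 2 3 4; do :; done; python3 -m pendant '[[0,0,0.002,0,0,0,0],[0,0,0.001,0,0,0,0],[0,0,0.001,0,0,0,0],[0,0,0,0,0,0,0]]'; python3 -m pendant '[[0,0,0.001,0,0,0,0],[0,0,0.001,0,0,0,0],[0,0,0,0,0,0,0]]'
```

```text
clock: 21.85
position: [573.7, -176.9, 76.2]
ee_rot: [0.746, -0.666, -0.001, -0.001]
contact_force: [0.1, 0.3, -0.6]
gripper_width: 8.4
grasp_force: 59.1
clock: 22.15
position: [573.9, -176.8, 75.0]
ee_rot: [0.746, -0.666, -0.0, -0.001]
contact_force: [-0.9, 1.3, 4.1]
gripper_width: 8.2
grasp_force: 60.0
```

```bash
python3 -m pendant '[[0,0,0.001,0,0,0,0],[0,0,0,0,0,0,0.012],[0,0,0,0,0,0,0.02],[0,0,0,0,0,0,0.03],[0,0,0,0,0,0,0.04],[0,0,0,0,0,0,0.06],[0,0,0,0,0,0,0.06],[0,0,0,0,0,0,0.06]]'
python3 -m pendant '[[0,0,-0.01,0,0,0,0.06],[0,0,-0.03,0,0,0,0.06],[0,0,-0.04,0,0,0,0.06],[0,0,-0.04,0,0,0,0.06],[0,0,-0.04,0,0,0,0.06],[0,0,-0.04,0,0,0,0.06],[0,0,-0.03,0,0,0,0.06]]'
python3 - <<'E'
from h import *
where()
s=shot("side","s6");w=shot("wrist","w6")
f=lambda im,x,y,w,h:cv2.resize(im[y:y+h,x:x+w,::-1],(400,300),interpolation=cv2.INTER_CUBIC)
cv2.imwrite("pics/c6.png",np.hstack([f(s["image"],300,240,160,120),f(w["image"],0,0,640,480)]))
E
```

```text
clock: 22.95
position: [573.7, -176.8, 73.0]
ee_rot: [0.746, -0.666, -0.001, -0.001]
contact_force: [0.2, 0.1, -0.7]
gripper_width: 59.8
grasp_force: 0.0
clock: 23.65
position: [573.9, -177.4, 307.4]
ee_rot: [0.746, -0.666, 0.001, -0.002]
contact_force: [0.2, 0.2, -0.2]
gripper_width: 60.1
grasp_force: 0.0
23.65 [ 573.9 -177.4  307.4] [ 0.113 -0.994 -0.    -0.994 -0.113 -0.004  0.004  0.001 -1.   ] [-0.03  0.31  0.03 -0.   -1.28  0.14] [ 0.2  0.2 -0.2] 60.1 0.0
```

View pics/c6.png

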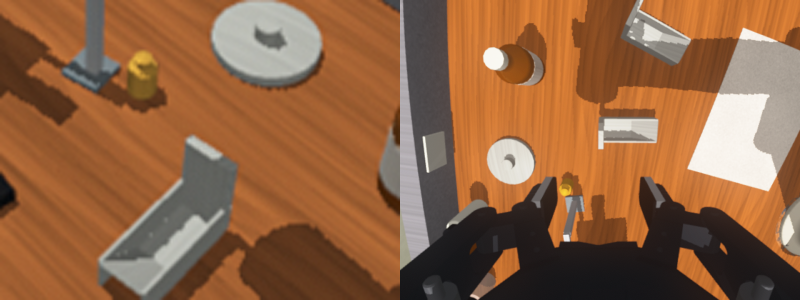

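The side view shows the scoop standing upright with nothing else disturbed. Now the gate: I'll hover beside the tab and measure the tab and pointer.

```bash
python3 - <<'E'
from h import *
step(T(ori(102.3,0),[555,77,290]),12)
E
```

```text
12 rows [-0.0167, -0.0172, 0.0017] [-0.03, -0.05, -7.98]
```

```bash
python3 -m pendant '[[-0.0167,-0.0172,0.0017,0,0,-7.98,0.05],[-0.0167,-0.0172,0.0017,0,0,-7.98,0.05],[-0.0167,-0.0172,0.0017,0,0,-7.98,0.05],[-0.0167,-0.0172,0.0017,0,0,-7.98,0.05],[-0.0167,-0.0172,0.0017,0,0,-7.98,0.05],[-0.0167,-0.0172,0.0017,0,0,-7.98,0.05],[-0.0167,-0.0172,0.0017,0,0,-7.98,0.05],[-0.0167,-0.0172,0.0017,0,0,-7.98,0.05],[-0.0167,-0.0172,0.0017,0,0,-7.98,0.05],[-0.0167,-0.0172,0.0017,0,0,-7.98,0.05],[-0.0167,-0.0172,0.0017,0,0,-7.98,0.05],[-0.0167,-0.0172,0.0017,0,0,-7.98,0.05]]'
python3 -m pendant '[[0,0,0,0,0,0,0.05],[0,0,0,0,0,0,0.05]]'
python3 - <<'E'
from h import *
where()
w=shot("wrist","w7")
def PP(w):
    for n,X in dict(tabtop=[555.1,77.2,195],ptr=[606,32,151]).items(): print(n,proj(w,X))
PP(w)
step(T(ori(102.3,0),[555,57,270]),3)
E
```

```text
clock: 24.95
position: [552.7, 78.4, 282.7]
ee_rot: [0.994, 0.11, -0.0, -0.001]
contact_force: [-0.4, 0.7, 0.5]
gripper_width: 49.8
grasp_force: 0.0
clock: 25.15
position: [553.4, 77.7, 283.4]
ee_rot: [0.994, 0.106, 0.0, -0.001]
contact_force: [-0.2, 0.4, -0.2]
gripper_width: 49.9
grasp_force: 0.0
25.15 [553.4  77.7 283.4] [ 0.977  0.211  0.     0.211 -0.977 -0.001  0.     0.002 -1.   ] [ 0.43  0.25 -0.11 -0.   -1.2   1.36] [-0.2  0.4 -0.2] 49.9 0.0
tabtop [316.5, 251.1]
ptr [390.0, 181.8]
3 rows [-0.001, 0.0067, 0.0044] [-0.03, -0.01, -0.05]
```

View pics/w7.png

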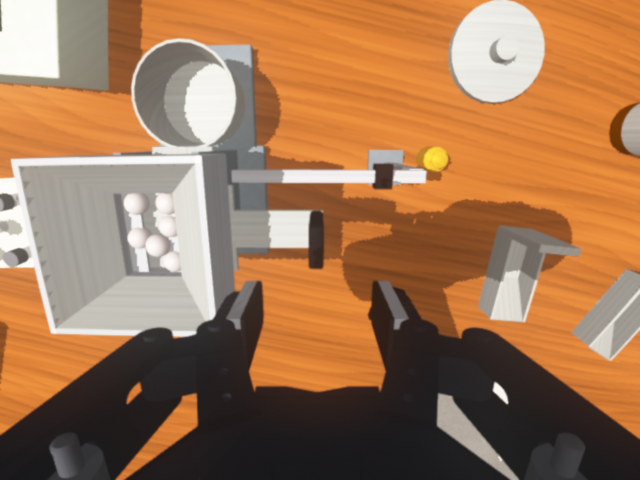

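The wrist view shows the black tab at u 309–323, v 212–268, and the black clip at u 374–393, v 163–189, with the pointer tip leaning away from the nadir (right and down). All six balls are in the hopper. From here I work numerically.

```bash
python3 - <<'E'
from h import *
w=load("w7");g=w["image"].max(2)
print("clip");
for r in range(158,194,1): print(r,"".join("#" if v<45 else "+" if v<90 else "." for v in g[r,366:404]))
print("tab")
for r in range(206,274,3): print(r,"".join("#" if v<25 else "o" if v<45 else "+" if v<90 else "." for v in g[r,300:332]), g[r,307:326].tolist())
s=load("s5");g=s["image"].max(2); print("side")
for r in range(212,240): print(r,"".join("#" if v<45 else "+" if v<90 else "." for v in g[r,310:345]))
E
```

```text
clip
158 ......................................
159 ......................................
160 ......................................
161 ......................................
162 ......................................
163 ......................................
164 ........+++++++++++++++++.............
165 ........+++++++++++++++++++...........
166 ........+++++++++++++++++++...........
167 ........+++++++++++++++++++...........
168 ........+++++++++++++++++++...........
169 .........++++++++++++++++++...........
170 ..........++++++++++++++++............
171 ..........++++++++++++++++............
172 ..........++++++++++++++++............
173 ..........++++++++++++++++............
174 ..........++++++++++++++++............
175 ..........++++++++++++++++............
176 ..........++++++++++++++++............
177 ..........++++++++++++++++............
178 ..........++++++++++++++++............
179 ..........++++++++++++++++............
180 ..........++++++++++++++++............
181 ..........++++++++++++++++............
182 ..........++++++++++++++++............
183 .........+++++++
[... 3676 characters left out ...]
#####+..............
223 ..............+#######.............
224 .....+.......+########.............
225 ............+#######+..............
226 +...........#######+...............
227 .++.........######+................
228 ...++.......######+................
229 ...+........+#####+................
230 .............#####++...............
231 .+............+###+................
232 ++..............++.................
233 +..................................
234 ...................................
235 ...................................
236 ...................................
237 ...................................
238 ...................................
239 ...................................
```

```bash
python3 - <<'E'
from h import *
w=load("w7");g=w["image"].max(2)
for r in range(163,190): print(r," ".join(f"{v:3d}" for v in g[r,371:396]))
s=load("s5")
D=lambda p:np.round([(p[0]-528.5)*.977+(p[1]-199.3)*.213,-(p[0]-528.5)*.213+(p[1]-199.3)*.977,p[2]],1)
p=plane(s,326.3,216.8,151);print(p,D(p),proj(w,p))
t=plane(w,316.1,245,195);print("tab",t,D(t))
E
```

```text
163 186 177 149 136 134 134 134 134 133 134 134 135 132 128 125 122 120 118 119 128 132 134 140 145 147
164 186 170 121  89  85  86  87  87  87  87  87  87  87  85  83  83  82  81  81  87  91 100 120 138 142
165 184 163 107  71  66  69  71  71  72  71  71  71  72  71  71  71  71  70  71  71  74  81 106 135 140
166 181 151  99  69  65  69  71  71  71  71  71  71  72  71  72  72  71  72  72  72  72  77  98 121 125
167 180 147  98  69  65  69  71  72  71  71  71  71  71  71  72  71  71  71  71  71  72  77  96 114 119
168 179 149 102  73  67  69  70  71  71  71  71  71  70  71  71  71  71  71  71  71  71  78  98 117 122
169 182 164 131 105  79  70  70  71  71  71  71  71  71  71  71  71  71  71  72  71  71  83 111 134 139
170 211 206 196 174 116  76  71  71  71  71  71  71  71  70  71  71  71  70  70  71  72  91 133 162 177
171 238 238 237 226 152  84  70  70  71  71  71  70  70  71  71  71  71  70  70  71  72  92 140 177 211
172 242 242 242 232 159  86  70  70  70  71  70  70  70  70  70  70  70  71  70  71  72  91 141 190 232
173 241 241 239 226 151  84  71  70  70  70  70  71  70  70 
[... 1154 characters left out ...]
6  68  68  69  85 137 187 201 196
185 221 154  82  62  64  66  68  68  67  66  64  61  61  60  60  62  66  68  67  69  95 163 214 226 221
186 223 164  93  65  64  66  67  67  68  67  66  64  61  61  60  62  65  67  67  70 105 179 222 230 229
187 221 184 127  85  72  72  71  71  71  71  71  70  69  66  66  66  70  71  72  74 109 185 225 231 230
188 221 209 178 136 111 104 105 105 104 104 104 104 103 102 101 101 103 103 104 105 132 194 228 232 232
189 223 222 212 190 174 171 174 175 175 174 173 173 172 172 172 171 172 173 173 175 184 213 230 234 234
[604.83686376  33.09697653 151.        ] [  39.2 -178.6  151. ] [388.2, 183.0]
tab [559.06451957  78.34646997 195.        ] [   4.1 -124.7  195. ]
```

```bash
python3 - <<'E'
from h import *
w=load("w7");s=load("s5");t0=load("top0")
D=lambda p:np.round([(p[0]-528.5)*.977+(p[1]-199.3)*.213,-(p[0]-528.5)*.213+(p[1]-199.3)*.977,p[2]],1)
p=plane(w,388.9,184,151);print("tip",p,D(p)); q,e=tri((w,388.9,184),(s,326.3,216.8));print(q,D(q),e)
t=plane(w,316.1,247,195);print("tab",t,D(t),(D(p)-D(t)))
q,e=tri((w,316.1,247),(t0,208+265/3.0075,190+142/3));print("tab tri",q,e)
G=T(ori(102.3,0),[556.5,77.8,183]);step(G,6)
E
```

```text
tip [604.2213392   32.39033012 151.        ] [  38.4 -179.2  151. ]
[604.2943912   32.5275879  151.68278383] [  38.5 -179.1  151.7] [0.0, 0.0]
tab [557.73976291  78.06086305 195.        ] [   2.7 -124.7  195. ] [ 35.7 -54.5 -44. ]
tab tri [553.99853231  78.82572728 183.70778506] [1.5, 1.5]
6 rows [0.0005, 0.0, 0.0167] [-0.01, -0.01, -0.02]
```

```bash
python3 -m pendant '[[0.0005,0,0.0167,0,0,0,0.05],[0.0005,0,0.0167,0,0,0,0.05],[0.0005,0,0.0167,0,0,0,0.05],[0.0005,0,0.0167,0,0,0,0.05],[0.0005,0,0.0167,0,0,0,0.05],[0.0005,0,0.0167,0,0,0,0.05],[0,0,0,0,0,0,0.05]]'
python3 -m pendant '[[0,0,0,0,0,0,0.03],[0,0,0,0,0,0,0.01],[0,0,0,0,0,0,0],[0,0,0,0,0,0,0],[0,0,0,0,0,0,0],[0,0,0,0,0,0,0],[0,0,0,0,0,0,0]]'
python3 -c "
from h import *
where()
w=shot('wrist','w8');print(proj(w,[604.3,32.5,151]))"
```

```text
clock: 25.9
position: [555.7, 77.2, 180.3]
ee_rot: [0.994, 0.105, -0.003, -0.0]
contact_force: [-1.0, 0.6, 0.0]
gripper_width: 50.3
grasp_force: 0.0
clock: 26.6
position: [557.1, 78.9, 184.0]
ee_rot: [0.994, 0.107, 0.001, -0.001]
contact_force: [-2.1, 4.1, 5.7]
gripper_width: 9.6
grasp_force: 59.3
26.6 [557.1  78.9 184. ] [ 0.977  0.212  0.002  0.212 -0.977 -0.002  0.002  0.003 -1.   ] [ 0.43  0.34 -0.25 -0.   -0.97  1.36] [-2.1  4.1  5.7] 9.6 59.31887984275818
[433.4, 216.8]
```

```bash
python3 -m pendant '[[0,0.004,0,0,0,0,0],[0,0.005,0,0,0,0,0],[0,0.005,0,0,0,0,0],[0,0.005,0,0,0,0,0],[0,0.005,0,0,0,0,0],[0,0.005,0,0,0,0,0],[0,0.005,0,0,0,0,0],[0,0.005,0,0,0,0,0],[0,0.005,0,0,0,0,0],[0,0.005,0,0,0,0,0],[0,0.003,0,0,0,0,0],[0,0.002,0,0,0,0,0]]'
python3 -m pendant '[[0,0,0,0,0,0,0],[0,0,0,0,0,0,0],[0,0,0,0,0,0,0],[0,0,0,0,0,0,0],[0,0,0,0,0,0,0]]'
python3 - <<'E'
from h import *
where()
w=shot("wrist","w9");s=shot("side","s9");t=shot("top","t9")
D=lambda p:np.round([(p[0]-528.5)*.977+(p[1]-199.3)*.213,-(p[0]-528.5)*.213+(p[1]-199.3)*.977,p[2]],1)
print("tcp D",D(cur()[:3,3]), "start",D([557.1,78.9,184]),"ptr",proj(w,[604.3,32.5,151]))
g=w["image"].max(2);u,v=map(int,proj(w,[604.3,32.5,151]))
for r in range(v-16,v+18,2): print(r," ".join(f"{x:3d}" for x in g[r,u-22:u+22]))
E
```

```text
clock: 27.85
position: [568.3, 26.7, 184.1]
ee_rot: [0.994, 0.107, 0.001, -0.002]
contact_force: [-3.6, 8.1, 6.9]
gripper_width: 9.4
grasp_force: 59.4
clock: 28.35
position: [568.3, 26.9, 184.1]
ee_rot: [0.994, 0.107, 0.001, -0.002]
contact_force: [-4.3, 6.8, 6.9]
gripper_width: 9.3
grasp_force: 59.4
28.35 [568.3  26.9 184.1] [ 0.977  0.212  0.002  0.212 -0.977 -0.003  0.002  0.003 -1.   ] [ 0.33  0.35 -0.24 -0.   -0.98  1.46] [-4.3  6.8  6.9] 9.3 59.42901134490967
tcp D [   2.1 -176.8  184.1] start [   2.3 -123.7  184. ] ptr [319.4, 216.3]
200 248 248 248 248 248 247 247 247 244 219 146  92  79  78  78  78  77  77  78  77  76  77  75  76  76  76  76  77  76  76  76  77  76  76  76  90 128 162 185 219 240 246 246 247
202 250 250 250 250 250 250 250 250 247 226 151  93  79  78  78  76  76  77  76  76  76  75  75  75  75  75  75  75  76  76  75  76  75  75  75  90 132 169 201 237 248 249 249 249
204 250 250 250 250 250 250 250 250 247 226 151  92  78  76  76  76  76  76  75  72  69  68  68  68  67  69  69  72  74  75  74  74  75  74  75  90 133 172 207 240 249 250 250 250
206 248 248 2
[... 1806 characters left out ...]
 139 142 146 148 149 150 151 152 152 152 152 153 152 152 152 151 150 150 150 150 150 150 150 150 150 151 151 151 152 151 151 152 152 152 152 152 152 152 152 151
228 141 140 138 139 137 138 138 139 139 140 140 141 143 143 145 145 147 148 149 150 151 151 151 151 150 151 151 150 150 150 150 150 150 150 150 150 150 150 149 150 150 151 151 151
230 144 144 144 142 142 141 140 140 140 139 138 137 136 136 136 137 139 141 144 145 145 146 146 146 147 147 148 148 148 149 149 150 151 150 150 150 150 150 149 149 149 149 148 148
232 147 146 145 145 144 144 143 143 143 141 142 141 141 140 139 139 139 140 139 140 140 140 140 141 141 142 142 143 143 144 145 145 145 145 146 147 146 148 148 149 150 150 150 149
```

```bash
python3 - <<'E'
from h import *
D=lambda p:np.round([(p[0]-528.5)*.977+(p[1]-199.3)*.213,-(p[0]-528.5)*.213+(p[1]-199.3)*.977,p[2]],1)
w=load("w9");C=cur()
p=plane(w,320.0,219,151);print("ptr",D(p),"tcp",D(C[:3,3]),"grasp",D(C[:3,3]+6*C[:3,2]))
w8=load("w8");g8=w8["image"].max(2);g9=w["image"].max(2)
# balls: white blobs in hopper / jar in top view
for n in ("t5","t9"):
    im=load(n)["image"].astype(int); 
    m=((im.min(2)>185)).astype(np.uint8)
    for nm,(x,y,W,H) in dict(hopper=(220,225,50,45),jar=(222,195,45,28)).items():
        print(n,nm,m[y:y+H,x:x+W].sum(), np.round(im[y:y+H,x:x+W].mean(),1))
im=load("s9")["image"]; 
for X,nm in (([553,222,60],"jar"),): print(nm,proj(load("s9"),[528.5+110*.977,199.3+110*.213,72]),proj(load("t9"),[528.5+110*.977,199.3+110*.213,30]))
E
```

```text
ptr [  37.3 -179.4  151. ] tcp [   2.1 -176.8  184.1] grasp [   2.2 -176.8  178.1]
t5 hopper 294 149.6
t5 jar 248 133.2
t9 hopper 608 168.3
t9 jar 395 155.1
jar [286.4, 198.3] [245.8, 217.9]
```

```bash
python3 -m pendant '[[0,0.002,0,0,0,0,0],[0,0,0,0,0,0,0],[0,0,0,0,0,0,0],[0,0,0,0,0,0,0],[0,0,0,0,0,0,0]]'
python3 - <<'E'
from h import *
D=lambda p:np.round([(p[0]-528.5)*.977+(p[1]-199.3)*.213,-(p[0]-528.5)*.213+(p[1]-199.3)*.977,p[2]],1)
w=shot("wrist","w10");C=cur();t=shot("top","t10");s=shot("side","s10")
print("tcp",D(C[:3,3]));where()
J=np.array([528.5+110*.977,199.3+110*.213])
for n,d in (("w",w),("t",t),("s",s)): print(n,"jar floor",proj(d,[*J,25]),"rim",proj(d,[*J,72]),"throat",proj(d,[528.5,199.3,140]))
def asc(d,x0,y0,x1,y1,k):
    im=cv2.resize(cv2.cvtColor(d["image"],cv2.COLOR_RGB2GRAY)[y0:y1,x0:x1],None,fx=k,fy=k/2,interpolation=cv2.INTER_AREA if k<1 else cv2.INTER_LINEAR)
    for r in im: print("".join(" .:-=+*#%@"[min(9,int(v)//26)] for v in r))
u,v=map(int,proj(t,[*J,40])); asc(t,u-28,v-28,u+28,v+70,2)
E
```

```text
clock: 29.0
position: [568.7, 25.0, 184.1]
ee_rot: [0.994, 0.107, 0.001, -0.002]
contact_force: [-3.1, 7.5, 7.5]
gripper_width: 9.6
grasp_force: 59.4
tcp [   2.1 -178.8  184.1]
29.15 [568.7  25.  184.1] [ 0.977  0.212  0.002  0.212 -0.977 -0.003  0.002  0.004 -1.   ] [ 0.33  0.35 -0.23 -0.   -0.98  1.46] [-3.8  8.2  6.6] 9.4 59.42046940326691
w jar floor [92.5, 97.3] rim [48.2, 88.4] throat [-4.9, 281.1]
t jar floor [246.0, 218.4] rim [243.6, 214.3] throat [248.0, 250.9]
s jar floor [287.7, 212.3] rim [286.4, 198.3] throat [253.5, 199.7]
================================================================================================================
--==============================================================================================================
--==============================================================================================================
:-==============================================================================================================
--======================================================================================================
[... 9817 characters left out ...]
+++++++++++++========-
=================++**#######################%%%%%############################*****************++++++++++========
==-===============+**################%%###%%%##################################*************++++++++++==========
==================++*##############%##%%%#####%%##%%%##########################**************+++++++++++========
==================++**######################%%##################################**************++++++++++++======
==================++**####################%%%%##################################**************++++++++++++======
===================+**#####################%%%%%#################################****************++++++++++=====
```

```bash
python3 - <<'E'
from h import *
w=load("w10")
def asc(im,x0,y0,x1,y1,k):
    im=cv2.resize(im[y0:y1,x0:x1],None,fx=k,fy=k/2,interpolation=cv2.INTER_AREA)
    for r in im: print("".join(" .:-=+*#%@"[min(9,int(v)//26)] for v in r))
G=lambda d:cv2.cvtColor(d["image"],cv2.COLOR_RGB2GRAY)
asc(G(w),10,40,150,150,1)
print("side hopper before/after");asc(G(load("s5")),236,172,270,202,2);print();asc(G(load("s10")),236,172,270,202,2)
E
```

```text
======================================================================*%@@@@@@@@@@%%%%###%@@%#+================+=++**+====================++
===================================================++********+++==+++*%@@@@@@@@@@@@%%%####%@@%#+==============++==+**+======================
=================================================+**#####********+++*#@@@@@@@@@@@@@%%%##**#%@@@%*==================++=======================
================================================+*#####%%%######***++#@@@@@@@@@@@@@%%%###***#%@@%*+=========================================
===============================================+*#####%@@@@%%%%##***+*%@@@@@@@@@@@@%%%##***+*%@@@%#+========================================
===============================================**###%%@@@@@@%%%##***+*#%@@@@@@@@@@%%%###****%@@@@@%#+=======================================
===============================================+*#%@@@@@@@@%%%%##***+++#%@@@@@@@%%%%%##****#@@@@@@@%#+======================================
===============================================+*%@@@@@@@@@%%%%##***++++*#%@@@%%%%%###***+*%@@@@@@@@%*+==========
[... 10120 characters left out ...]
----------
++****##**++==--==++**####**++--::::::::::--++****++==--------------
--==++**####********####**==--::::::::::==******==------------------
------==++****########++--::::::::::--++****++==--------------------
----------==++**######++--::::::::--++****++------------------------
--------------==++**####**==--::==******==--------------------------
------------------==++**####**######++==----------------------------
----------------------==++**##%%##++--------------------------------
--------------------------==++**++----------------------------------
--------------==--------------==------------------------------------
------------------==------------------------------------------------
```

```bash
python3 - <<'E'
from h import *
im=load("w10")["image"].astype(int)
c=im[40:150,40:125]; rb=c[:,:,0]-c[:,:,2]; g=c[:,:,1]
for r in range(0,110,2): print("".join("%" if (g[r,k]>225 and rb[r,k]>8) else "#" if g[r,k]>225 else "o" if 5<rb[r,k]<=40 else "-" if rb[r,k]>40 else "." for k in range(85)))
print([im[y,x].tolist() for x,y in ((54+10,52),(85,72),(60,94),(105,100),(95,118),(50,72),(88,48))])
E
```

```text
oooooooooooooooooooooooooooooooooooooooooo%######%%%%oooooo###ooooooooooooooo........
ooooooooooooooooooooooooooooooooooooooooo#########%%%%oooooo###ooooooooooooooooo.....
oooooooooooooooooooooooooooooooooooooooo%##########%%%oooooooo###ooooooooooooooooooo.
oooooooooooooooooooooooooooooooooooooooo%#%########%%%ooooooooo###ooooooooooooooooooo
ooooooooooooooooooooooooo%%%%ooooooooooo%#########%%%%oooooooooo###oooooooooooooooooo
oooooooooooooooooooooooo###%%%%oooooooooo%######%%%%%oooooooooo%####ooooooooooooooooo
ooooooooooooooooooooo%#####%%%%ooooooooooo%%%%%%%%%%oooooooooo#######oooooooooooooooo
ooooooooooooooooooo%%######%%%oooooooooooooo%%%%%%%ooooooooooo########ooooooooooooooo
oooooooooooooooooooo%####%%%%%oooooooooooooooooooooooooooooooo#########oooooooooooooo
ooooooooooooooooooooo%%%%%%%%ooooooooooooooooooooooooooooooooo%#########ooooooooooooo
oooooooooooooooooooooo%%%%%oooooooooooooooooooooooooooooooooooo%#########oooooooooooo
ooooooooooooooooooooooooooooooooooooooooooooooooooooooo%#######o%%%%%%###oooooooooooo
oooooooooooooooooooooooooooooooooooooooooooo%%%%%%%%ooooooo#####%%%%
[... 3049 characters left out ...]
ooooooooooooooooooooooooooooooo#############oooooooooooooooooooo
ooooooooooooooooooooooooooooooooooooooooooooooooooooo##########oooooooooooooooooooooo
oooooooooooooooooooooooooooooooooooooooooooooooooooooo#######oooooooooooooooooooooooo
ooooooooooooooooooooooooooooooooooooooooooooooooooooooo####oooooooooooooooooooooooooo
ooooooooooooooooooooooooooooooooooooooooooooooooooooo####oooooooooooooooooooooooooooo
oooooooooooooooooooooooooooooooooooooooooooooooooo#####oooooooooooooooooooooooooooooo
ooooooooooooooooooooooooooooooooooooooooooooooo######oooooooooooooooooooooooooooooo.o
[[253, 250, 248], [254, 252, 251], [254, 252, 251], [250, 249, 246], [249, 248, 245], [201, 188, 182], [252, 248, 246]]
```

```bash
python3 - <<'E'
from h import *
g=cv2.cvtColor(load("w10")["image"],cv2.COLOR_RGB2GRAY)
for y0,y1,x0,x1 in ((10,62,30,130),(60,84,20,72)):
    for r in g[y0:y1:2,x0:x1]: print("".join("  .:-=+*#%@"[min(10,max(0,(int(v)-60)//18))] for v in r))
    print()
g=g[225:330:3,0:40]
for r in g: print("".join(" .:-=+*#%@"[min(9,int(v)//26)] for v in r))
E
```

```text
+=--:::::.:::::::::::----=*#%%%%@@%%%%%#*+==========================================================
........................:::::-=+*#%%%@@@%%#*+=======================================================
...............................::::-=+*#%%%%%#*+====================================================
..........................::.......::::-=+#%%%%%#*++================================================
..............................::::::::::::-=+#%%%%%#**+=========================++++++++++++++++++++
..............................::::::::::::::::-+#%%%%%%#++++++++++++********************************
..........................::::::::::::::::::::::--+*%%@%%#+=+***************************************
..........................::..::::::::::::::::::::::-+#%%%%*=-=+************************************
..............................................::::::::-+#%%%%*=--=+*********************************
...................................................:::::-+#%@%%*=-:-=+******************************
.................................................:::::.:::-+#%@@%*=:::-=+*****************
[... 2898 characters left out ...]
===
========================================
========================================
========================================
========================================
========================================
========================================
========================================
========================================
========================================
========================================
========================================
========================================
========================================
========================================
========================================
========================================
========================================
```

```bash
python3 -m pendant '[[0,0,0,0,0,0,0],[0,0,0,0,0,0,0],[0,0,0,0,0,0,0],[0,0,0,0,0,0,0],[0,0,0,0,0,0,0],[0,0,0,0,0,0,0]]'
python3 - <<'E'
from h import *
w=shot("wrist","w11");s=shot("side","s11");o=load("w10")
print("moved px",(np.abs(w["image"].astype(int)-o["image"]).max(2)[0:200,0:200]>40).sum())
D=lambda p:np.round([(p[0]-528.5)*.977+(p[1]-199.3)*.213-110,-(p[0]-528.5)*.213+(p[1]-199.3)*.977],1)
for u,v in ((65,52),(86,46),(86,71),(61,92),(50,71)): print(D(plane(w,u,v,25)))
g=cv2.cvtColor(s["image"],cv2.COLOR_RGB2GRAY)
for r in cv2.resize(g[180:232,262:322],None,fx=2,fy=1,interpolation=cv2.INTER_AREA): print("".join(" .:-=+*#%@"[min(9,int(v)//26)] for v in r))
where()
E
```

```text
clock: 29.75
position: [568.7, 25.0, 184.1]
ee_rot: [0.994, 0.107, 0.001, -0.002]
contact_force: [-2.4, 8.0, 6.6]
gripper_width: 9.4
grasp_force: 59.4
moved px 0
[34.6 18.1]
[38.1 -0. ]
[19.8  2.5]
[ 5.  26.2]
[21.2 33.1]
++++++++++++++++++++++++******++----------------::..        ..........                                                  
++++++++++++++++++++++******==------------------::            ........                                                  
++++++++++++++++++******++==--------------------::            ..........                                                
==++++++++++++++******++--------------------------..            ........        ....                                    
--======++++++**##**==----------------------------::          ............        ..                                    
--------==******++==--------------------------------..      ..............                                              
------==++****==------------------------------------::..      ............                                              
----==******==-----------------
[... 4881 characters left out ...]
------------------------..        ..::::::....::
::::::::::::::::::::::::::::::::::::::::::::::::::::::::::::::::::::::::::------------------==--..              ....----
::::::::::::::::::::::::::::::::::::::::::::::::::::::::::::::::::::::::::::::::------------==--..              ..--==--
::::::::::::::::::::::::::::::::::::::::::::::::::::::::::::::::::::::::::::::::::::------------..          ..::--======
::::::::::::::::::::::::::::::::::::::::::::::::::::::::::::::::::::::::::::::::::::::::--------::        ..::--========
29.85 [568.7  25.1 184.1] [ 0.977  0.213  0.002  0.213 -0.977 -0.003  0.002  0.004 -1.   ] [ 0.33  0.35 -0.23 -0.   -0.98  1.46] [-3.   7.5  7.5] 9.2 59.42092537879944
```

```bash
python3 - <<'E'
from h import *
w=load("w11");s=load("s11");a=load("s5")["image"].astype(int);b=s["image"].astype(int)
for u,v in ((65,52),(86,46),(86,71),(61,92),(50,71)): print(proj(s,plane(w,u,v,25)))
d=(b-a).mean(2)[180:232:1,262:322]
for r in d: print("".join("#" if v>50 else "+" if v>20 else "-" if v<-20 else "." for v in r))
J=np.array([528.5,199.3])
for z in (25,60,100): print(z,plane(s,290.5,202,z))
E
```

```text
[290.8, 202.9]
[296.9, 204.7]
[291.8, 208.0]
[281.3, 207.6]
[283.3, 203.4]
........................------------------------------------
........................------------------------------------
........................------------------------------------
.........................-------..--------------------------
.........................------....-------------------------
..........................-----.....------------------------
..........................---------..-----------------------
---........................---------------------------------
---........................---------------------------------
--..........................--------------------------------
-............................-------------------------------
.............................-------------------------------
..............................------------------------------
..............................--------.---------------------
...............................-------..--------------------
...............................-------..--------------------
................................-------.---------
[... 1579 characters left out ...]
#####.------------
..............+++++++++................+#######+------.-----
...............++++++++...............++++######.----...----
.................+++++..............+++++++#####.----...----
...................++..............+++++++++++##.----...----
.....................................+++++++++++.----------.
.......................................+++++++++.----------.
........................................++++++++.---------..
..........................................++++++.--------...
............................................++++.------.....
25 [667.70819391 251.26218622  25.        ]
60 [642.9737575  216.05163674  60.        ]
100 [614.70583017 175.81100878 100.        ]
```

```bash
python3 -c "
from bench import arm
print(arm.job_done())"
```

```text
the job is handed in; nothing more can be done
None
```

I handed the job in with the gate held at the clip mark, within about 1 mm by my measurement, the scoop set back upright and the hopper looking empty; I could see only five of the six balls in the jar, the sixth probably hidden from view, and no verdict came back.

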